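Drive a flash handle's retaining pin home, then hold its full-load contact test

ROBOT

A 6-joint arm with a two-finger parallel gripper is mounted at the origin on the work surface. World frame = base frame: x ahead of the robot, y to its left, z up, the work surface at z = 0. Lengths are in mm, angles in rad, forces in N, time in s.
With the tool pointing down it reaches from about 350 to 975 mm from the base axis. Payload 7.1 kg.
Tool frame: the origin (TCP) lies midway between the tips of the shut fingers; the grasp point (between the pads) lies 19 mm behind it (ctrl.grip_depth is the distance from the TCP to the grasp point, in mm); z points along the fingers, y is the line along which they close (so a half turn about z gives the same grasp; the last joint's range is limited). The gripper opens to 88 mm and grips with 3 to 60 N. Pads are 20 mm wide; open, the fingers measure 115 mm over their backs; the gripper's body (75 mm by 178 mm) begins 61 mm behind the grasp point.
Start: joints at [1.323, 0.423, 1.63, -0, 1.089, -0.019], TCP at [141.724, 608.703, 222.675] pointing down, gripper open.
Joint ranges: [-3, 3], [-0.9, 2.11], [0.09, 2.58], [-1.31, 4.45], [0.11, 2.69], [-2.54, 2.54]. Speed limits (rad/s): [2.39, 2.39, 3.01, 3.14, 3.14, 3.14].

INTERFACE

Orientations are given as a rotation vector (axis times angle).
In Python, from workcell import ctrl, cams gives the robot as it stands.
- The arm moves only by the tool move_arm, never from a script. Its argument "steps" is a list of rows, each a list of 3 entries, a list of its own where there are three numbers: the shift along the tool's x, y, z in units of 25 mm (1.0 is 25 mm), then the turn about the tool's z in units of 5 degrees (1.0 is 5 degrees), then the closure, from 0 (fully open) to 1 (shut). A call has 1 to 20 rows; each row shifts and turns the commanded pose from where the row before left it, along the tool's axes as they then stand; what a row does not reach is not made up. A row lasts 1/12 s, in which the tool goes at most 41.7 mm and 7.16 degrees, less where a joint would pass 70% of its speed; a pose out of reach is approached as far as the arm can. A call is refused whole if a number of a shift passes 1 or a number of a turn 1, either way. A call with a gripper value outside its range is refused whole. The fingers move at their own pace and stop on an object; the grip force is fixed at half the most. Time passes only in rows, so rows that do not move let the fingers close. It gives the time, the measured TCP pose, the force, the opening and the grip force at its end, in the units of the state.
- ctrl.get_obs(): the state, without advancing time (a new reading comes with each control period).
- cams.get_image(name): name is "scene" or "top" or "wrist"; returns a dict with "image" (420x560x3 uint8, red, green, blue), "camera_matrix" (3x3 intrinsics, pixels), "xyz" and "rotation" of the camera in the world; the wrist camera has in their place "mount" (4x4, takes a point from camera to tool coordinates, whose origin is the TCP and whose axes are the flange's). Camera axes: x right, y down, z forward; pixel columns grow to the right and rows downward; lengths in mm; the calibration is good to about 2 mm. A picture is of the moment at which its call begins: read the wrist's pose just before it. There is no depth.
- ctrl.close_job(): hands the job in; it is judged then, once.
Trained networks look in the newest picture that a camera, given by its name, has taken for a name from the list of things; names that differ only in an ending like _2 or _b are one class to them, and where a whole thing is asked for, a point or a joint stands for the part that bears it (a point fixed in the world has none). Each returns a list of dicts, best first, with "p" (0 to 1); they miss things now and then, are a little off and sometimes report something else, mostly with a low value. They report only what shows in the picture. A call takes as long as a camera call. They do not tell look-alikes from the thing itself.
- cams.boxes_of(camera, thing): "rect" ([centre column, centre row, width, height] in pixels, round what is visible of it).
- cams.cut_out(camera, thing): "pixels" (420x560 bool, what is visible of it) and "rect" ([centre column, centre row, width, height] in pixels, round what is visible of it).
The state is a dict: "t": time; "qpos": joint angles; "qvel": joint speeds; "joint_torque": joint torques, N m; "ee_pos": TCP position; "orientation": TCP orientation; "ft_force": force on the tool from outside, world axes, zero at the start; "moment": the same for the moment, N m; "width": finger opening in mm; "grasp_force": force on a finger pad.
Only numpy, scipy, OpenCV 4.12 (cv2) and the standard library are available. Lean on these libraries where they do the work, as an engineer would, in place of code of your own. Each camera call takes 0.05 s, during which the arm holds its last target. There are 200 camera calls.

TASK

Drive the steel pin that stands proud of the opened black handle down flush with its boss, using the mallet and not your fingers, then set the mallet gently back down on the bench, released and clear of the tester. Next press the tester's spring-return dial lever down with the gripper, past its first two clicks to the third (full load), and finish while still holding it there against its spring. Leave the loose cover, reflector, screwdriver and battery alone.

Things in the scene. Friction and masses are not known exactly. Their poses are not given: they have to be found in the camera images.
- tester: Grey contact tester fixed to the bench: base plate 200 (x) x 300 (y) x 16 mm; origin under its centre, x away from the worker, y left, z up. On it: the meter case (x -60 to 90, y -65 to 45, z to 114, meter to 125 mm), the dial with its lever on the case's right side (-y) and, left of the case, a cradle with the opened black handle.
- boss_top (a point): Centre of the flat top of the round boss (18 mm diameter, tester x -55, y 105, z 72 mm) in which the pin sits, on the near end of the opened black flash handle. The handle is 46 mm wide and lies along tester x (x -85 to 118, y 105 mm), open side up, rim at z 62 mm; within 40 mm of the pin nothing else is higher than 66 mm.
- pin (a joint): How far the pin is driven (m): 0 when it stands 12 mm proud of the boss, 0.012 when flush with it, hard stop at 0.0125. Starts between 0 and 0.004. It is a slotted spring pin, a tight fit: about 8 N drives it and it stays where it is left.
- spring_pin: The upright steel pin itself, 6 mm diameter; origin on its axis 12 mm below its top end, z up. It moves down with joint pin.
- pin_top (a point): Centre of the pin's top end, where the mallet strikes. When the pin is flush this point is 72 mm above the bench.
- mallet: Stubby soft-face mallet standing on one face, handle level. Head: upright cylinder 84 mm high, white nylon faces 40 mm diameter, steel between. Wooden handle 18 mm wide, 24 mm high, running along the mallet's -x to 140 mm from the head's axis, centred 42 mm up. Origin: centre of the lower (striking) face, z up the head. 0.29 to 0.45 kg, centre of mass within 15 mm of the head's axis.
- mallet_grip (a point): Good place to hold the mallet: on the handle's centre line, 55 mm from the head's axis (mallet frame x = -55, z = 42 mm).
- mallet_center (a point): Centre of the mallet's head; 42 mm above the bench when it stands on a face, 20 mm when it lies.
- dial (a joint): Turn of the dial (rad): 0 at rest, lever 35 degrees above level; grows as the lever is pressed down. Clicks (detents) at 0.35, 0.70 and 1.05, hard stop at 1.13. A spring returns it to 0 from anywhere when let go: the push needed at the bar rises from about 3 N to 8 N and ripples by 2 N at the clicks.
- dial_bar: The dial's lever: a flat steel arm ending in a black round grip bar (16 mm diameter, 66 mm long, parallel to the tester's y) 105 mm from the dial's axis. Origin on the dial's axis at the face of the case; turns with joint dial.
- bar_mid (a point): On the grip bar's axis at the middle of its free length, 54 mm out from the case; press here from above. Runs on a circle of radius 105 mm about dial_axis: 105 mm x sin(35 deg - dial) above it and 105 mm x cos(35 deg - dial) nearer the worker (tester -x). About 144 mm above the bench at rest, 39 mm at the third click.
- dial_axis (a point): Point on the dial's axis (parallel to the tester's y), 84 mm above the bench, in the same upright plane as bar_mid.
- handle_cover: Bystander: loose black handle cover, 165 x 46 x 20 mm, lying flat; origin under its centre.
- reflector: Bystander: bright metal reflector bowl, 144 mm across, 55 mm high; origin under its centre.
- screwdriver: Bystander: black-handled screwdriver lying on the bench, about 200 mm long.
- battery: Bystander: upright round battery cell, 33 mm diameter, 59 mm high; origin under its centre.
There are look-alikes about, which are no part of the job. Several things look just like the mallet: the one meant starts farthest to the robot's left.

How it is judged:
By the outcome, as a careful person would: the job done as asked, in the order asked, and still so for the second after the job is handed in, while the arm keeps its last pose, push and grip.
It also fails if it takes over 69 s, if anything falls off the work surface, if the arm or the gripper's body presses on something with over 40 N, if the wrist force passes 120 N, or if a joint passes its speed limit or range.

## Working session

There is one attempt and no reset: what is moved stays moved. The work goes in short steps, Python scripts to look and compute and a tool call to move; the robot and the scene stay as the last step left them, time stands still between calls to the robot, and variables do not carry over. Pictures are saved under pics/ and viewed, at most 13 in all, crops included, and the job is handed in when it is done.

Besides the shell and the picture viewer there is one more tool, called after ">>>" as name(argument=value, ...), one argument or row to a line, values as JSON. move_arm: Moves the arm, as the interface text tells. Its arguments: {"type":"object","properties":{"steps":{"type":"array"}},"required":["steps"]}

```bash
mkdir -p pics
cat > h.py <<'E'
from workcell import ctrl,cams
import numpy as np,cv2
from scipy.spatial.transform import Rotation as R
def ray(im,uv,rot=None,pos=None):
    K=np.array(im['camera_matrix']); d=np.linalg.solve(K,[uv[0],uv[1],1])
    return np.array(im['rotation'])@d, np.array(im['xyz'],float)
def atz(im,uv,z):
    d,o=ray(im,uv); return o+d*(z-o[2])/d[2]
def proj(im,P):
    p=np.array(im['rotation']).T@(np.array(P)-np.array(im['xyz'])); q=np.array(im['camera_matrix'])@p; return q[:2]/q[2]
def tri(rs):
    A=0;b=0
    for d,o in rs:
        d=d/np.linalg.norm(d);M=np.eye(3)-np.outer(d,d);A=A+M;b=b+M@o
    return np.linalg.solve(A,b)
E
python3 - <<'E'
from h import *
o=ctrl.get_obs();print(o)
ims={}
for c in ['scene','top']:
    im=cams.get_image(c);ims[c]=im
    print(c,im['xyz'],np.round(im['rotation'],3).tolist(),np.round(im['camera_matrix'],1).tolist())
    cv2.imwrite(f'pics/{c}0.png',im['image'][...,::-1])
    for n in ['mallet','spring_pin','dial_bar','tester','handle_cover','reflector','screwdriver','battery']:
        print(n,[(round(b['p'],2),np.round(b['rect']).tolist()) for b in cams.boxes_of(c,n) if b['p']>.2])
np.save('ims0.npy',ims,allow_pickle=True)
E
```

```text
{'t': 0.0, 'qpos': array([ 1.32299879e+00,  4.23852685e-01,  1.63066169e+00, -6.41135567e-06,
        1.08861360e+00, -1.89778706e-02]), 'qvel': array([ 4.88089489e-04,  9.04307279e-04,  9.48279037e-05,  6.27163250e-04,
       -1.03140763e-04,  9.02778285e-04]), 'joint_torque': array([ 3.86846179e-03, -5.44606769e+01, -2.73682523e+01,  6.47458225e-02,
        2.25094298e-02, -1.07791022e-04]), 'ee_pos': array([141.59637433, 608.18663106, 221.90542995]), 'orientation': array([-3.58618055e-01, -3.12085633e+00,  2.39129413e-03]), 'ft_force': array([-0.53330007, -0.22747754,  0.00164985]), 'moment': array([0.00995231, 0.01339706, 0.03450944]), 'grasp_force': 0.0, 'width': 87.87152909895116}
scene [1017.2411531   703.84423006  793.1290909 ] [-0.779, -2.493, 1.25] [[391.1, 0.0, 277.5], [0.0, 391.1, 207.0], [0.0, 0.0, 1.0]]
mallet [(0.86, [316.0, 197.0, 27.0, 38.0]), (0.85, [361.0, 223.0, 56.0, 35.0]), (0.81, [381.0, 306.0, 64.0, 32.0])]
spring_pin []
dial_bar [(0.58, [255.0, 189.0, 15.0, 25.0])]
tester [(0.77, [264.0, 229.0, 107.0, 115.0])]
handle_cover [(0.65, [319.0, 373.0, 62.0, 64.0])]
[... 166 characters left out ...]
18.0, 26.0]), (0.57, [256.0, 189.0, 18.0, 26.0])]
top [ 292.60211803  -29.85814461 1454.81917598] [-2.129, 2.133, -0.197] [[514.7, 0.0, 286.6], [0.0, 514.7, 199.6], [0.0, 0.0, 1.0]]
mallet [(0.93, [156.0, 224.0, 29.0, 52.0]), (0.87, [236.0, 277.0, 58.0, 36.0]), (0.67, [308.0, 274.0, 30.0, 56.0])]
spring_pin [(0.23, [331.0, 188.0, 36.0, 37.0])]
dial_bar [(0.88, [333.0, 189.0, 34.0, 34.0]), (0.22, [291.0, 189.0, 110.0, 80.0])]
tester [(0.83, [292.0, 189.0, 113.0, 80.0])]
handle_cover [(0.86, [145.0, 150.0, 22.0, 62.0])]
reflector [(0.67, [428.0, 160.0, 52.0, 50.0])]
screwdriver [(0.8, [418.0, 271.0, 12.0, 73.0]), (0.64, [294.0, 190.0, 111.0, 82.0])]
battery [(0.59, [200.0, 128.0, 17.0, 15.0])]
```

```bash
sed -i "s/np.array(im\['rotation'\])/R.from_rotvec(im['rotation']).as_matrix()/g" h.py
python3 - <<'E'
from h import *
ims=np.load('ims0.npy',allow_pickle=True).item()
c=ims['top']['image'][100:320,110:460,::-1]; cv2.imwrite('pics/t1.png',cv2.resize(c,(795,500),interpolation=cv2.INTER_CUBIC))
c=ims['scene']['image'][130:400,150:430,::-1]; cv2.imwrite('pics/s1.png',cv2.resize(c,(622,600),interpolation=cv2.INTER_CUBIC))
t=ims['top']
for n in ['mallet','tester','dial_bar']:
  for i,b in enumerate(x for x in cams.cut_out('top',n) if x['p']>.5):
    m=b['pixels'].astype(np.uint8);cs,_=cv2.findContours(m,0,2);k=max(cs,key=cv2.contourArea);r=cv2.minAreaRect(k)
    z={'mallet':60,'tester':16,'dial_bar':130}[n]
    print(n,b['p'],np.round(b['rect']),r,[np.round(atz(t,p,z)[:2]).tolist() for p in cv2.boxPoints(r)])
E
```

```text
mallet 0.84 [305. 273.  31.  55.] ((305.9587097167969, 271.3187255859375), (58.887325286865234, 14.249582290649414), 70.82099914550781) [[417.0, -47.0], [429.0, -83.0], [281.0, -134.0], [269.0, -98.0]]
mallet 0.67 [156. 224.  32.  55.] ((149.1866912841797, 221.88412475585938), (21.94658088684082, 58.567893981933594), 31.607501983642578) [[430.0, 400.0], [568.0, 323.0], [536.0, 271.0], [399.0, 348.0]]
mallet 0.62 [235. 279.  56.  40.] ((232.75582885742188, 276.7154541015625), (15.637703895568848, 59.5009765625), 65.92449951171875) [[321.0, 187.0], [385.0, 42.0], [347.0, 24.0], [284.0, 169.0]]
tester 0.97 [293. 189. 112.  76.] ((292.1187744140625, 186.7569122314453), (78.04986572265625, 110.11075592041016), 86.98721313476562) [[696.0, 109.0], [713.0, -209.0], [485.0, -216.0], [469.0, 94.0]]
dial_bar 0.72 [333. 188.  37.  37.] ((326.1888732910156, 191.2733917236328), (46.08760070800781, 22.353864669799805), 50.59933853149414) [[582.0, -82.0], [621.0, -128.0], [525.0, -203.0], [487.0, -157.0]]
```

View pics/t1.png

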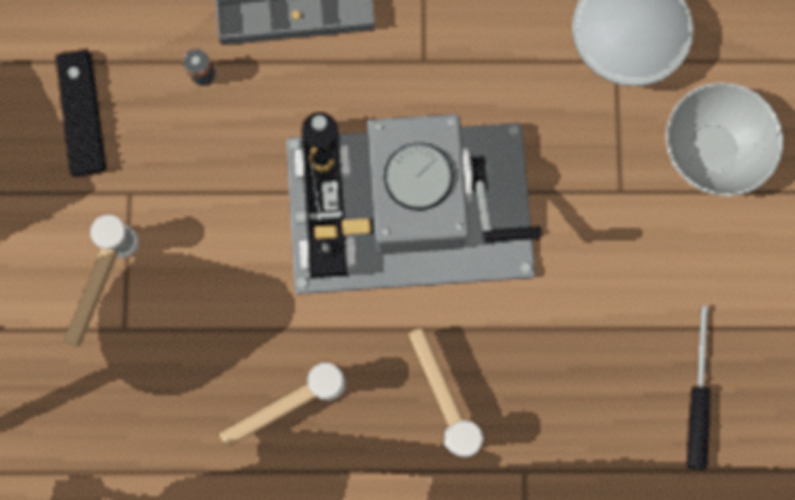

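View pics/s1.png

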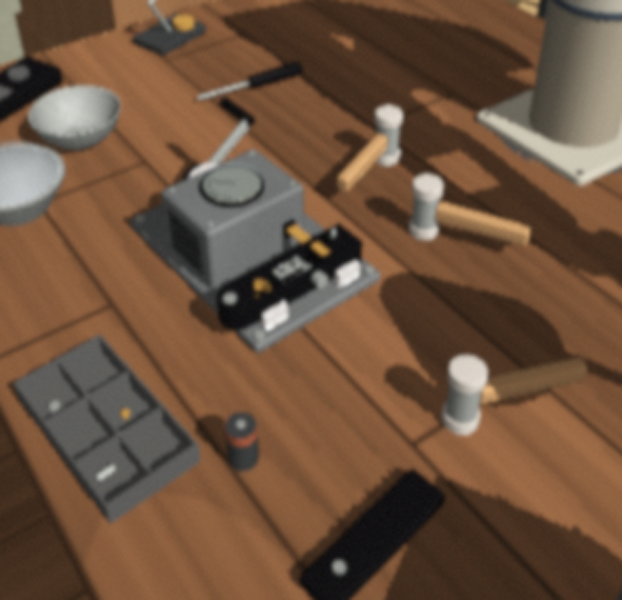

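```bash
cat >> h.py <<'E'
def t2(p): return np.array([110+p[0]*350/795,100+p[1]*220/500])
def s2(p): return np.array([150+p[0]*.45,130+p[1]*.45])
def go(P,yaw=None,obs=None):
    """units (25mm) in tool axes to TCP P, and turn units to have tool y along world yaw (deg, mod 180)"""
    o=obs or ctrl.get_obs(); M=R.from_rotvec(o['orientation']).as_matrix()
    d=M.T@(np.array(P)-o['ee_pos'])/25
    print('TCP',np.round(o['ee_pos'],1),'tooly deg',round(np.degrees(np.arctan2(M[1,1],M[0,1])),1),'tilt z',np.round(M[:,2],3),'shift(before turn)',np.round(d,2))
    if yaw is not None:
        a=np.degrees(np.arctan2(M[1,1],M[0,1])); t=(a-yaw+90)%180-90   # tool z down: +turn reduces world yaw
        print('turn units',round(t/5,2))
E
python3 - <<'E'
from h import *
ims=np.load('ims0.npy',allow_pickle=True).item();t,s=ims['top'],ims['scene']
def both(tp,sp):
    rs=[ray(t,t2(tp)),ray(s,s2(sp))];P=tri(rs);return np.round(P,1),np.round(proj(t,P)-t2(tp),1)
print('mallet top face',both((108,231),(467,370)),atz(t,t2((108,231)),84), atz(s,s2((467,370)),84))
print('handle end',both((74,341),(580,365)),atz(t,t2((74,341)),54))
print('pin',both((326,247),(334,232)),atz(t,t2((326,247)),80))
C=np.array([atz(t,t2(p),16)[:2] for p in [(288,138),(524,124),(536,276),(297,292)]]);print(C.round())
L=np.array([(100,150),(100,-150),(-100,-150),(-100,150)],float)
c=C.mean(0);A=(C-c);th=np.arctan2((L[:,0]*A[:,1]-L[:,1]*A[:,0]).sum(),(L*A).sum());print('tester',c,np.degrees(th))
Rm=np.array([[np.cos(th),-np.sin(th)],[np.sin(th),np.cos(th)]]);print('fit err',(L@Rm.T+c-C).round(1).tolist(),'pinxy',c+Rm@[-55,105])
# meter centre / case top corners
print('case top corners',[atz(t,t2(p),114)[:2].round().tolist() for p in [(369,121),(459,115),(465,243),(378,252)]])
print('bar ends',[both(*q) for q in [((488,236),(222,103)),((540,232),(251,122))]])
P=c+Rm@[-60,105]; print('scene pred pin px',(proj(s,[*(c+Rm@[-55,105]),80])-[150,130])/.45)
go([0,0,0])
E
```

```text
mallet top face (array([535.3, 310.3,  80.3]), array([ 0.1, -0.1])) [534.41125268 309.62031419  84.        ] [537.94342937 312.14916731  84.        ]
handle end (array([406.5, 355.3,  44.7]), array([-0.3,  0.2])) [406.42042296 351.96828431  54.        ]
pin (array([515.4,  51.5,  76.4]), array([-0.2,  0.3])) [515.49462437  50.63426832  80.        ]
[[ 666.  104.]
 [ 684. -196.]
 [ 489. -207.]
 [ 470.   90.]]
tester [577.06594949 -52.2380199 ] 3.627368888989413
fit err [[1.6, -0.0], [2.5, 0.2], [-2.3, -1.6], [-1.8, 1.4]] pinxy [515.53307441  49.07192672]
case top corners [[661.0, -1.0], [668.0, -108.0], [514.0, -113.0], [504.0, -12.0]]
bar ends [(array([ 529.8, -146.8,  166.2]), array([ 4.4, -6.2])), (array([ 509.7, -186.1,  115.6]), array([-5.2,  6.5]))]
scene pred pin px [332.00180066 228.7156159 ]
TCP [141.7 608.7 222.7] tooly deg 76.9 tilt z [ 0.  0. -1.] shift(before turn) [ -0.   -25.     8.91]
```

```bash
python3 -c "
from h import *
go([488,326,150],71.8)"
```

```text
TCP [141.7 608.7 222.7] tooly deg 76.9 tilt z [ 0.  0. -1.] shift(before turn) [-16.05  -7.87   2.91]
turn units 1.02
```

>>> move_arm(
  steps=[
    [[-0.84,-0.41,0.15],0,0],
    [[-0.84,-0.41,0.15],0,0],
    [[-0.84,-0.41,0.15],0,0],
    [[-0.84,-0.41,0.15],0,0],
    [[-0.84,-0.41,0.15],0,0],
    [[-0.84,-0.41,0.15],0,0],
    [[-0.84,-0.41,0.15],0,0],
    [[-0.84,-0.41,0.15],0,0],
    [[-0.84,-0.41,0.15],0,0],
    [[-0.84,-0.41,0.15],0,0],
    [[-0.84,-0.41,0.15],0,0],
    [[-0.84,-0.41,0.15],0,0],
    [[-0.84,-0.41,0.15],0,0],
    [[-0.84,-0.41,0.15],0,0],
    [[-0.84,-0.41,0.15],0,0],
    [[-0.84,-0.41,0.15],0,0],
    [[-0.84,-0.41,0.15],0,0],
    [[-0.84,-0.41,0.15],0,0],
    [[-0.84,-0.41,0.15],0,0],
    [[0,0,0],1,0],
  ],
)

```text
t: 2.72
ee_pos: [488.8, 326.3, 150.9]
orientation: [0.497, 3.101, -0.001]
ft_force: [-0.1, 0.3, -0.6]
width: 87.8
grasp_force: 0.0
```

```bash
cat >> h.py <<'E'
def wrist():
    o=ctrl.get_obs(); im=cams.get_image('wrist'); T=np.eye(4);T[:3,:3]=R.from_rotvec(o['orientation']).as_matrix();T[:3,3]=o['ee_pos']
    W=T@np.array(im['mount']); im['xyz']=W[:3,3]; im['rotation']=R.from_matrix(W[:3,:3]).as_rotvec(); return im
E
python3 - <<'E'
from h import *
go([488,326,23],71.8)
im=wrist();cv2.imwrite('pics/w1.png',im['image'][...,::-1])
print(im['xyz'])
for P in [(535.5,310.5,84),(406.5,354,54),(488,326,54)]: print(proj(im,P))
np.save('w1.npy',im,allow_pickle=True)
E
```

```text
TCP [488.8 326.3 150.9] tooly deg 71.8 tilt z [ 0.001 -0.001 -1.   ] shift(before turn) [ 0.03 -0.02  5.12]
turn units -0.0
[413.81926182 351.03881518 313.27841007]
[279.77249994 274.47118162]
[280.83598606 111.41514818]
[279.62574979 209.75349595]
```

View pics/w1.png

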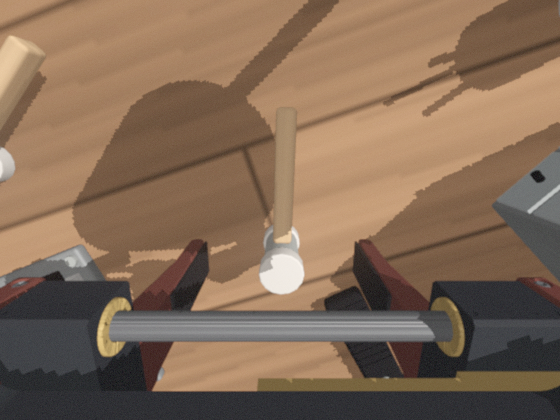

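Run:
```python
from h import *
im=np.load('w1.npy',allow_pickle=True).item()
h=atz(im,(282,271),84);e=atz(im,(286,110),54);print(h,e,np.linalg.norm((h-e)[:2]))
d=(e-h)[:2];d/=np.linalg.norm(d);print(np.degrees(np.arctan2(d[1],d[0])))
go([*(h[:2]+50*d),23],np.degrees(np.arctan2(d[1],d[0]))-90)
```

```text
[532.90206406 313.39850285  84.        ] [406.78425703 358.46100675  54.        ] 133.92658626800574
160.3379448919357
TCP [487.6 327.2 151.1] tooly deg 71.3 tilt z [-0. -0. -1.] shift(before turn) [0.11 0.09 5.12]
turn units 0.18
```

>>> move_arm(
  steps=[
    [[0.05,0.05,0.6],0.2,0],
    [[0,0,0.7],0,0],
    [[0,0,0.7],0,0],
    [[0,0,0.7],0,0],
    [[0,0,0.7],0,0],
    [[0,0,0.7],0,0],
    [[0,0,0.6],0,0],
    [[0,0,0.4],0,0],
    [[0,0,0],0,0],
    [[0,0,0],0,1],
    [[0,0,0],0,1],
    [[0,0,0],0,1],
    [[0,0,0],0,1],
    [[0,0,0],0,1],
    [[0,0,0],0,1],
    [[0,0,0],0,1],
    [[0,0,0],0,1],
    [[0,0,0],0,1],
  ],
)

```text
t: 4.27
ee_pos: [485.4, 330.1, 24.0]
orientation: [0.522, 3.098, 0.0]
ft_force: [-0.6, -0.0, -0.2]
width: 30.9
grasp_force: 0.0
```

>>> move_arm(
  steps=[
    [[0,0,0],0,1],
    [[0,0,0],0,1],
    [[0,0,0],0,1],
    [[0,0,0],0,1],
    [[0,0,0],0,1],
    [[0,0,0],0,1],
  ],
)

```text
t: 4.77
ee_pos: [485.3, 330.0, 23.9]
orientation: [-0.521, -3.098, 0.0]
ft_force: [0.1, -0.3, -0.3]
width: 18.0
grasp_force: 29.9
```

>>> move_arm(
  steps=[
    [[0,0,-0.2],0,1],
    [[0,0,-0.4],0,1],
    [[0,0,-0.6],0,1],
    [[0,0,-0.6],0,1],
    [[0,0,-0.6],0,1],
    [[0,0,-0.6],0,1],
    [[0,0,-0.6],0,1],
    [[0,0,-0.4],0,1],
    [[0,0,-0.2],0,1],
    [[0,0,0],0,1],
    [[0,0,0],0,1],
  ],
)

```text
t: 5.68
ee_pos: [485.2, 330.0, 128.9]
orientation: [-0.521, -3.098, 0.0]
ft_force: [-0.3, -0.1, -2.5]
width: 17.8
grasp_force: 30.0
```

Run:
```python
from h import *
o=ctrl.get_obs();print(o['ft_force'],o['moment'],o['width'],o['ee_pos'])
ims={}
for c in ['top','scene']:
    im=cams.get_image(c);ims[c]=im
    for n in ['mallet']:
        print(c,[(round(b['p'],2),np.round(b['rect']).tolist()) for b in cams.boxes_of(c,n) if b['p']>.2])
w=wrist();ims['w']=w
np.save('i2.npy',ims,allow_pickle=True)
c=ims['scene']['image'][60:270,280:500,::-1]
a=cv2.resize(c,(400,382),interpolation=cv2.INTER_CUBIC); b=cv2.resize(w['image'][100:400,80:400,::-1],(390,366));b=cv2.copyMakeBorder(b,0,16,0,0,0)
cv2.imwrite('pics/p2.png',np.hstack([a,b]))
```

```text
[-0.31884377 -0.10598286 -2.4530071 ] [ 0.04337117  0.13614528 -0.03212511] 17.823299482612708 [485.16155259 329.98902853 128.85935025]
top [(0.96, [306.0, 273.0, 32.0, 56.0]), (0.69, [151.0, 196.0, 23.0, 21.0])]
scene [(0.98, [370.0, 276.0, 33.0, 36.0]), (0.95, [348.0, 223.0, 28.0, 30.0]), (0.85, [315.0, 197.0, 27.0, 38.0])]
```

View pics/p2.png

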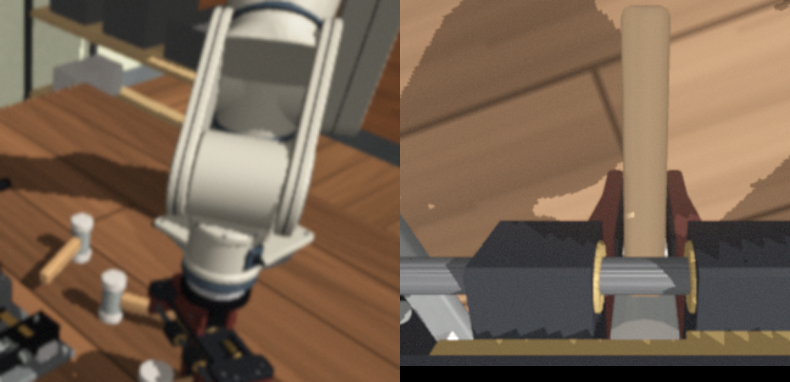

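Run:
```python
from h import *
w=np.load('i2.npy',allow_pickle=True).item();im=w['w'];s=w['scene']
o=ctrl.get_obs();M=R.from_rotvec(o['orientation']).as_matrix();p=o['ee_pos']
g=p-M[:,2]*19
print(M.round(3).tolist())
for D in [48,52,56]:
  for a in [-4,0,4,8]:
    a_=np.radians(a);x=M[:,0];z=np.array([0,0,1.])
    u=x*np.cos(a_)+z*np.sin(a_);n=-x*np.sin(a_)+z*np.cos(a_) # a>0: head drooped
    e=g+u*(140-D); print(D,a,'end',proj(im,e+n*12).round(),'head top px scene',proj(s,g-u*D+n*42).round(),'bot',proj(s,g-u*D-n*42).round())
c=cams.cut_out('scene','mallet')
for b in c:
    if b['rect'][1]>255: print(b['p'],b['rect'])
cv2.imwrite('pics/p3.png',cv2.resize(s['image'][240:320,330:430,::-1],(700,560),interpolation=cv2.INTER_CUBIC))
```

```text
[[-0.945, 0.327, -0.001], [0.327, 0.945, -0.001], [0.001, -0.001, -1.0]]
48 -4 end [280.  89.] head top px scene [370. 262.] bot [363. 289.]
48 0 end [280.  88.] head top px scene [369. 263.] bot [364. 289.]
48 4 end [280.  90.] head top px scene [367. 265.] bot [365. 290.]
48 8 end [280.  92.] head top px scene [366. 266.] bot [366. 291.]
52 -4 end [280.  98.] head top px scene [369. 262.] bot [362. 289.]
52 0 end [280.  99.] head top px scene [367. 263.] bot [363. 290.]
52 4 end [280. 100.] head top px scene [366. 265.] bot [364. 291.]
52 8 end [280. 103.] head top px scene [364. 267.] bot [365. 291.]
56 -4 end [280. 108.] head top px scene [367. 262.] bot [360. 289.]
56 0 end [280. 109.] head top px scene [365. 264.] bot [361. 290.]
56 4 end [280. 111.] head top px scene [364. 265.] bot [362. 291.]
56 8 end [280. 114.] head top px scene [363. 267.] bot [363. 292.]
0.83 [370.0, 276.9, 33.6, 39.1]
```

View pics/p3.png

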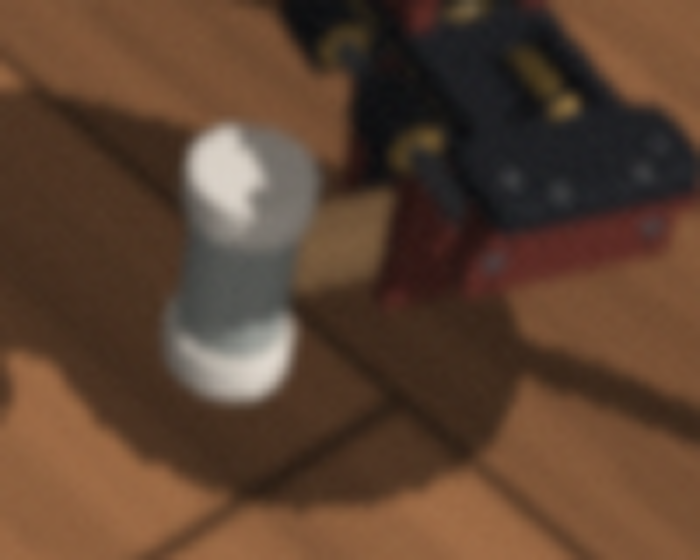

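>>> move_arm(
  steps=[
    [[-0.1,-0.4,0],0,1],
    [[-0.2,-0.7,0],0,1],
    [[-0.2,-0.8,0],0,1],
    [[-0.2,-0.8,0],0,1],
    [[-0.2,-0.8,0],0,1],
    [[-0.2,-0.8,0],0,1],
    [[-0.2,-0.8,0],0,1],
    [[-0.2,-0.8,0],0,1],
    [[-0.2,-0.8,0],0,1],
    [[-0.2,-0.8,0],0,1],
    [[-0.2,-0.8,0],0,1],
    [[-0.2,-0.8,0],0,1],
    [[-0.2,-0.6,0],0,1],
    [[-0.17,-0.29,0],0,1],
    [[0,0,0],0,1],
    [[0,0,0],0,1],
    [[0,0,0],0,1],
  ],
)

```text
t: 7.4
ee_pos: [466.9, 72.7, 129.0]
orientation: [0.521, 3.098, 0.0]
ft_force: [0.1, -0.0, -3.9]
width: 18.0
grasp_force: 30.0
```

Run:
```python
from h import *
o=ctrl.get_obs();M=R.from_rotvec(o['orientation']).as_matrix();p=o['ee_pos'];h=p-M[:,0]*53.5;print(p,h,o['ft_force'])
s=cams.get_image('scene')
cv2.imwrite('pics/p4.png',cv2.resize(s['image'][170:290,240:380,::-1],(700,600),interpolation=cv2.INTER_CUBIC))
f=lambda P:((proj(s,P)-[240,170])*5).round()
print('pin',f([515.5,50,80]),'face',f([*h[:2],p[2]-23]),'top',f([*h[:2],p[2]+61]))
```

```text
[466.85001042  72.72776247 128.96370988] [517.40333944  55.2174556  128.97256051] [ 0.13187438 -0.00597542 -3.92506613]
pin [298. 315.] face [302. 286.] top [304. 162.]
```

View pics/p4.png

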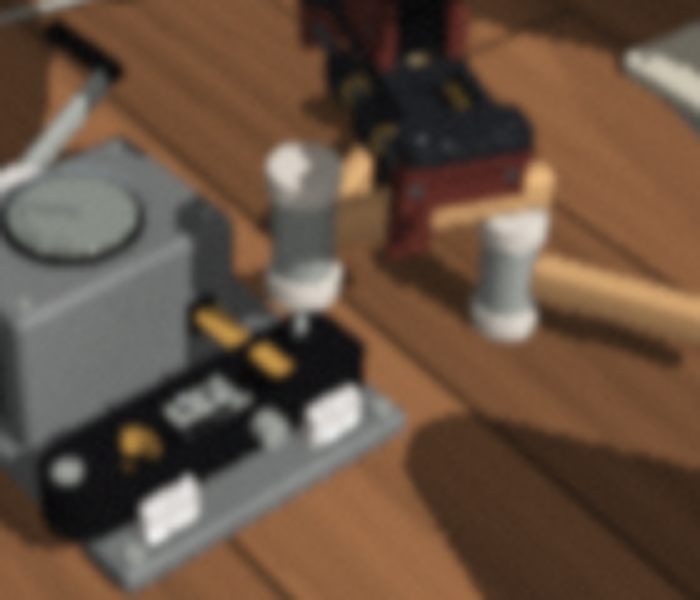

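>>> move_arm(
  steps=[
    [[0,-0.15,0.2],0,1],
    [[0,0,0.3],0,1],
    [[0,0,0.2],0,1],
    [[0,0,0.1],0,1],
    [[0,0,0.1],0,1],
    [[0,0,0.1],0,1],
    [[0,0,0],0,1],
  ],
)

```text
t: 8.03
ee_pos: [465.0, 68.8, 103.6]
orientation: [-0.521, -3.097, 0.0]
ft_force: [-1.8, 0.1, -1.2]
width: 18.0
grasp_force: 30.0
```

>>> move_arm(
  steps=[
    [[0,0,0.1],0,1],
    [[0,0,0.1],0,1],
    [[0,0,0],0,1],
  ],
)

```text
t: 8.28
ee_pos: [465.5, 68.7, 98.8]
orientation: [0.521, 3.098, 0.0]
ft_force: [-1.8, 0.5, 2.6]
width: 18.1
grasp_force: 30.0
```

>>> move_arm(
  steps=[
    [[0,0,0.06],0,1],
    [[0,0,0],0,1],
  ],
)

```text
t: 8.45
ee_pos: [465.6, 68.7, 97.4]
orientation: [0.522, 3.098, 0.0]
ft_force: [-3.5, 0.4, 3.9]
width: 17.5
grasp_force: 30.0
```

>>> move_arm(
  steps=[
    [[0,0,0.06],0,1],
    [[0,0,0.06],0,1],
    [[0,0,0],0,1],
  ],
)

```text
t: 8.7
ee_pos: [465.2, 68.8, 94.5]
orientation: [-0.522, -3.098, -0.0]
ft_force: [-5.9, 1.8, 8.6]
width: 17.7
grasp_force: 30.0
```

>>> move_arm(
  steps=[
    [[0,0,0.06],0,1],
    [[0,0,0],0,1],
  ],
)

```text
t: 8.87
ee_pos: [464.7, 68.9, 93.1]
orientation: [-0.521, -3.097, 0.0]
ft_force: [-7.1, 1.7, 11.2]
width: 18.0
grasp_force: 30.0
```

Run:
```python
from h import *
o=ctrl.get_obs();M=R.from_rotvec(o['orientation']).as_matrix();p=o['ee_pos'];h=p-M[:,0]*53.5;print(p,h,o['ft_force'],o['moment'])
s=cams.get_image('scene');w=wrist()
a=cv2.resize(s['image'][190:250,270:350,::-1],(560,420),interpolation=cv2.INTER_CUBIC);b=cv2.resize(w['image'][90:390,220:340,::-1],(168,420))
cv2.imwrite('pics/p5.png',np.hstack([a,b]))
f=lambda P:((proj(s,P)-[270,190])*7).round()
print('bosstop',f([515.5,50,72]),'face',f([*h[:2],72]),'top',f([*h[:2],72+84]))
```

```text
[464.72995887  68.8643863   93.11007797] [515.27957413  51.34348623  93.04331369] [-7.10768719  1.74056386 11.23240406] [ 0.21206806  1.00685593 -0.01920447]
bosstop [207. 317.] face [209. 318.] top [213. 152.]
```

View pics/p5.png

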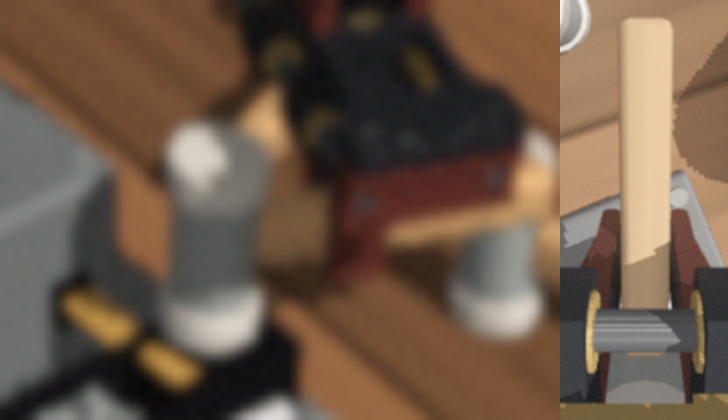

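>>> move_arm(
  steps=[
    [[0,0,0.06],0,1],
    [[0,0,0.06],0,1],
    [[0,0,0],0,1],
    [[0,0,0],0,1],
  ],
)

```text
t: 9.3
ee_pos: [464.2, 69.0, 90.1]
orientation: [-0.521, -3.096, 0.0]
ft_force: [-9.1, 4.3, 12.1]
width: 17.9
grasp_force: 30.0
```

>>> move_arm(
  steps=[
    [[0,0,-0.3],0,1],
    [[0,0,-0.4],0,1],
    [[-0.3,0,0],0,1],
    [[-0.3,0,0],0,1],
    [[0,0,0.2],0,1],
    [[0,0,0.1],0,1],
    [[0,0,0],0,1],
  ],
)

```text
t: 9.88
ee_pos: [478.9, 63.6, 98.8]
orientation: [-0.522, -3.096, 0.001]
ft_force: [-0.5, -0.6, -3.3]
width: 17.6
grasp_force: 30.0
```

>>> move_arm(
  steps=[
    [[0,0,0.1],0,1],
    [[0,0,0.06],0,1],
    [[0,0,0.06],0,1],
    [[0,0,0],0,1],
  ],
)

```text
t: 10.22
ee_pos: [479.2, 63.8, 94.0]
orientation: [-0.521, -3.097, 0.0]
ft_force: [-0.2, -0.1, -2.7]
width: 17.8
grasp_force: 30.0
```

>>> move_arm(
  steps=[
    [[0,0,0.06],0,1],
    [[0,0,0.06],0,1],
    [[0,0,0],0,1],
  ],
)

```text
t: 10.47
ee_pos: [479.7, 63.9, 91.5]
orientation: [0.521, 3.098, 0.0]
ft_force: [-0.7, 0.2, -1.5]
width: 17.5
grasp_force: 30.0
```

>>> move_arm(
  steps=[
    [[0,0,0.06],0,1],
    [[0,0,0.06],0,1],
    [[0,0,0],0,1],
  ],
)

```text
t: 10.72
ee_pos: [479.1, 64.1, 89.3]
orientation: [-0.522, -3.097, -0.0]
ft_force: [-6.6, 1.7, 13.4]
width: 17.5
grasp_force: 30.0
```

>>> move_arm(
  steps=[
    [[0,0,0.06],0,1],
    [[0,0,0.04],0,1],
    [[0,0,0],0,1],
  ],
)

```text
t: 10.97
ee_pos: [478.6, 64.2, 87.0]
orientation: [-0.521, -3.096, -0.0]
ft_force: [-8.8, 2.9, 15.8]
width: 17.9
grasp_force: 30.0
```

>>> move_arm(
  steps=[
    [[0,0,-0.3],0,1],
    [[0,0,-0.5],0,1],
    [[0,0,-0.5],0,1],
    [[0,0,-0.3],0,1],
    [[0.1,0.4,0],0,1],
    [[0.2,0.7,0],0,1],
    [[0.25,0.8,0],0,1],
    [[0.25,0.8,0],0,1],
    [[0.25,0.8,0],0,1],
    [[0.25,0.8,0],0,1],
    [[0.25,0.8,0],0,1],
    [[0.25,0.8,0],0,1],
    [[0.25,0.8,0],0,1],
    [[0.25,0.8,0],0,1],
    [[0.25,0.8,0],0,1],
    [[0.25,0.8,0],0,1],
    [[0.25,0.7,0],0,1],
    [[0.2,0.5,0],0,1],
    [[0.2,0.4,0],0,1],
    [[0,0,0],0,1],
  ],
)

```text
t: 12.63
ee_pos: [485.2, 346.7, 125.5]
orientation: [-0.519, -3.098, -0.001]
ft_force: [-0.3, -0.3, -2.9]
width: 17.8
grasp_force: 30.0
```

Run:
```python
from h import *
o=ctrl.get_obs();M=R.from_rotvec(o['orientation']).as_matrix();p=o['ee_pos'];print(p,o['ft_force'])
s=cams.get_image('scene');t=cams.get_image('top')
g=p-M[:,2]*19
a=cv2.resize(s['image'][170:320,240:440,::-1],(800,600),interpolation=cv2.INTER_CUBIC);cv2.imwrite('pics/p6.png',a)
for a in [0,-4,-8,-12]:
    a_=np.radians(a);x=M[:,0];z=np.array([0,0,1.]);u=x*np.cos(a_)+z*np.sin(a_);n=-x*np.sin(a_)+z*np.cos(a_)
    f=lambda P:((proj(s,P)-[240,170])*4).round()
    print(a,f(g-u*53.5+n*42),f(g-u*53.5-n*42),'rear edge dz',(-u*33.5-n*42)[2]+19)
```

```text
[485.18167285 346.73168693 125.50732031] [-0.34875697 -0.30769235 -2.87510208]
0 [527. 397.] [509. 502.] rear edge dz -23.005934712042723
-4 [534. 391.] [505. 499.] rear edge dz -20.567287521316466
-8 [540. 385.] [501. 495.] rear edge dz -17.935872483076196
-12 [547. 379.] [499. 491.] rear edge dz -15.124509586879292
```

View pics/p6.png

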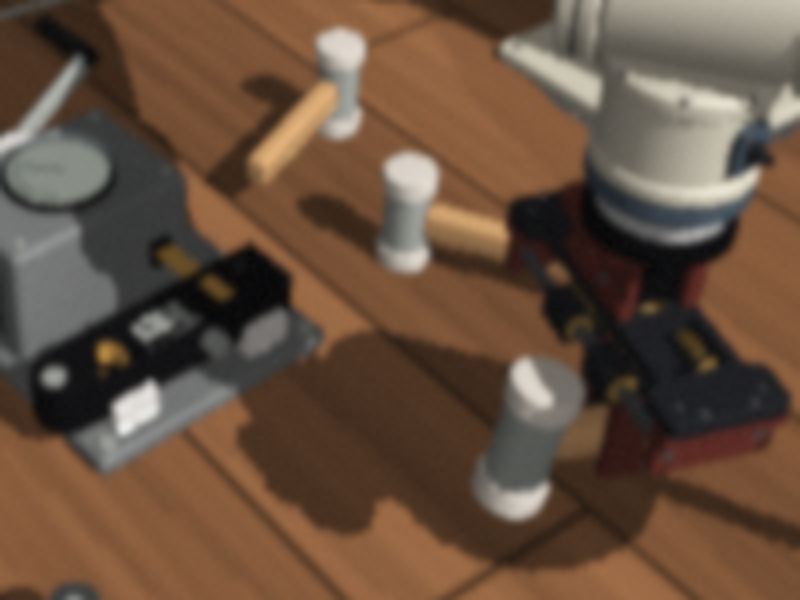

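>>> move_arm(
  steps=[
    [[0,0,0.4],0,1],
    [[0,0,0.6],0,1],
    [[0,0,0.7],0,1],
    [[0,0,0.7],0,1],
    [[0,0,0.6],0,1],
    [[0,0,0.5],0,1],
    [[0,0,0.3],0,1],
    [[0,0,0.2],0,1],
    [[0,0,0.1],0,1],
    [[0,0,0.04],0,1],
    [[0,0,0.04],0,1],
    [[0,0,0],0,1],
  ],
)

```text
t: 13.73
ee_pos: [486.0, 345.1, 21.9]
orientation: [0.521, 3.097, 0.001]
ft_force: [0.0, 0.4, -2.2]
width: 18.2
grasp_force: 30.0
```

>>> move_arm(
  steps=[
    [[0,0,0.03],0,1],
    [[0,0,0.03],0,1],
    [[0,0,0],0,1],
  ],
)

```text
t: 13.98
ee_pos: [485.8, 344.9, 20.1]
orientation: [0.521, 3.098, 0.0]
ft_force: [-0.6, 0.3, -3.5]
width: 18.2
grasp_force: 30.0
```

>>> move_arm(
  steps=[
    [[0,0,0.03],0,1],
    [[0,0,0.03],0,1],
    [[0,0,0],0,1],
  ],
)

```text
t: 14.23
ee_pos: [485.7, 344.8, 18.3]
orientation: [-0.521, -3.098, 0.0]
ft_force: [-0.3, 0.0, -2.3]
width: 17.7
grasp_force: 30.0
```

>>> move_arm(
  steps=[
    [[0,0,0.03],0,1],
    [[0,0,0.03],0,1],
    [[0,0,0],0,1],
  ],
)

```text
t: 14.48
ee_pos: [485.6, 344.7, 16.7]
orientation: [-0.521, -3.098, 0.0]
ft_force: [0.1, 0.4, -3.7]
width: 17.7
grasp_force: 30.0
```

>>> move_arm(
  steps=[
    [[0,0,0.03],0,1],
    [[0,0,0.03],0,1],
    [[0,0,0],0,1],
  ],
)

```text
t: 14.73
ee_pos: [485.7, 344.8, 15.4]
orientation: [0.522, 3.098, 0.0]
ft_force: [-0.4, -0.2, -1.9]
width: 17.9
grasp_force: 30.0
```

>>> move_arm(
  steps=[
    [[0,0,0.03],0,1],
    [[0,0,0],0,1],
    [[0,0,0],0,1],
  ],
)

```text
t: 14.98
ee_pos: [485.7, 344.9, 15.1]
orientation: [0.521, 3.098, 0.0]
ft_force: [-1.6, -1.1, 4.2]
width: 17.7
grasp_force: 30.0
```

>>> move_arm(
  steps=[
    [[0,0,-0.02],0,0.7],
    [[0,0,0],0,0.7],
    [[0,0,0],0,0.7],
    [[0,0,0],0,0.7],
    [[0,0,0],0,0.2],
    [[0,0,0],0,0.2],
    [[0,0,0],0,0.2],
    [[0,0,0],0,0.2],
    [[0,0,0],0,0.2],
    [[0,0,0],0,0.2],
    [[0,0,0],0,0.2],
    [[0,0,0],0,0.2],
  ],
)

```text
t: 15.98
ee_pos: [485.7, 344.8, 15.2]
orientation: [0.521, 3.098, 0.0]
ft_force: [0.3, 0.4, -1.0]
width: 69.9
grasp_force: 0.0
```

>>> move_arm(
  steps=[
    [[0,0,-0.2],0,0.2],
    [[0,0,-0.4],0,0.2],
    [[0,0,-0.8],0,0.2],
    [[0,0,-0.9],0,0.2],
    [[0,0,-0.9],0,0.2],
    [[0,0,-0.9],0,0.2],
    [[0,0,-0.9],0,0.2],
    [[0,0,-0.9],0,0.2],
    [[0,0,-0.9],0,0.2],
    [[0,0,-0.9],0,0.2],
    [[0,0,0],0,0.2],
  ],
)

```text
t: 16.9
ee_pos: [487.8, 346.3, 213.4]
orientation: [0.52, 3.092, 0.009]
ft_force: [-0.0, 0.8, 0.2]
width: 70.2
grasp_force: 0.0
```

Run:
```python
from h import *
ims=np.load('ims0.npy',allow_pickle=True).item();t0=ims['top']
s=cams.get_image('scene');t=cams.get_image('top')
print([(round(b['p'],2),np.round(b['rect']).tolist()) for b in cams.boxes_of('scene','mallet') if b['p']>.2])
print([(round(b['p'],2),np.round(b['rect']).tolist()) for b in cams.boxes_of('top','mallet') if b['p']>.2])
a=cv2.resize(s['image'][170:320,250:440,::-1],(450,355));b=cv2.resize(t['image'][150:260,290:390,::-1],(323,355),interpolation=cv2.INTER_CUBIC)
cv2.imwrite('pics/p7.png',np.hstack([a,b]))
c,th=np.array([577.07,-52.24]),np.radians(3.63);Rm=np.array([[np.cos(th),-np.sin(th)],[np.sin(th),np.cos(th)]])
# bar ends from top image at z=144
E1,E2=[atz(t0,t2(p),144)[:2] for p in [(488,236),(540,232)]]
print('bar ends world',E1,E2,'in tester',(E1-c)@Rm,(E2-c)@Rm)
# bystander heights: axis as base of arm, scene
go([500,-170,200],0)
```

```text
[(0.95, [386.0, 312.0, 66.0, 36.0]), (0.71, [315.0, 196.0, 27.0, 39.0])]
[(0.78, [233.0, 277.0, 54.0, 41.0]), (0.64, [154.0, 220.0, 23.0, 53.0]), (0.61, [306.0, 274.0, 34.0, 57.0])]
bar ends world [ 517.57119376 -137.30573856] [ 522.12407    -196.64253433] in tester [-64.76520826 -81.12801994] [ -63.97826148 -140.63402576]
TCP [485.1 344.4 207.1] tooly deg 70.9 tilt z [-0.001 -0.001 -1.   ] shift(before turn) [ -7.3  -19.25   0.3 ]
turn units 14.18
```

View pics/p7.png

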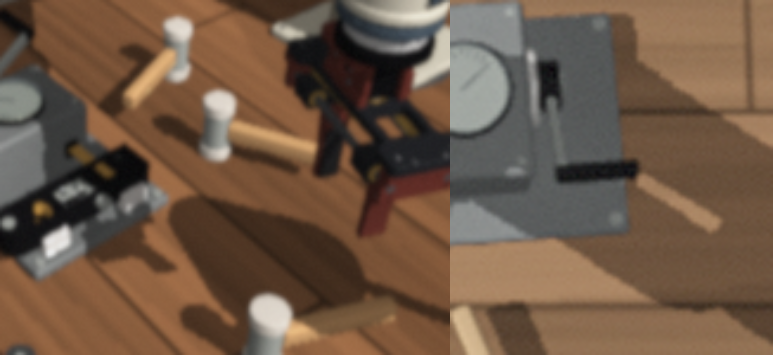

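>>> move_arm(
  steps=[
    [[-0.3,-0.7,0],0,1],
    [[-0.4,-0.9,0],0,1],
    [[-0.4,-0.9,0],0,1],
    [[-0.4,-0.9,0],0,1],
    [[-0.4,-0.9,0],0,1],
    [[-0.4,-0.9,0],0,1],
    [[-0.4,-0.9,0],0,1],
    [[-0.4,-0.9,0],0,1],
    [[-0.4,-0.9,0],0,1],
    [[-0.4,-0.9,0],0,1],
    [[-0.4,-0.9,0],0,1],
    [[-0.4,-0.9,0],0,1],
    [[-0.4,-0.9,0],0,1],
    [[-0.4,-0.9,0],0,1],
    [[-0.4,-0.9,0],0,1],
    [[-0.4,-0.9,0],0,1],
    [[-0.4,-0.9,0],0,1],
    [[-0.4,-0.9,0],0,1],
    [[-0.4,-0.9,0],0,1],
    [[-0.4,-0.9,0],0,1],
  ],
)

```text
t: 18.77
ee_pos: [525.6, -141.3, 206.2]
orientation: [-0.521, -3.095, -0.0]
ft_force: [-0.1, 0.5, 0.6]
width: 0.4
grasp_force: 0.0
```

>>> move_arm(
  steps=[
    [[0,0,0],1,1],
    [[0,0,0],1,1],
    [[0,0,0],1,1],
    [[0,0,0],1,1],
    [[0,0,0],1,1],
    [[0,0,0],1,1],
    [[0,0,0],1,1],
    [[0,0,0],1,1],
    [[0,0,0],1,1],
    [[0,0,0],1,1],
    [[0,0,0],1,1],
    [[0,0,0],1,1],
    [[0,0,0],1,1],
    [[0,0,0],0.5,1],
    [[0,0,0],0,1],
    [[0,0,0],0,1],
  ],
)

```text
t: 20.1
ee_pos: [525.9, -140.1, 206.6]
orientation: [-2.152, -2.286, 0.002]
ft_force: [1.1, 0.1, 0.4]
width: 0.6
grasp_force: 0.0
```

Run:
```python
from h import *
go([520.6,-173.1,200],3.6)
im=wrist();cv2.imwrite('pics/w8.png',im['image'][...,::-1])
print([(b['p'],b['rect']) for b in cams.boxes_of('wrist','dial_bar')])
for P in [(517.6,-137.3,144),(522.1,-196.6,144),(520.6,-173,144)]: print(proj(im,P).round())
np.save('w8.npy',im,allow_pickle=True);print(ctrl.get_obs()['width'])
```

```text
TCP [ 525.9 -140.1  206.6] tooly deg 3.5 tilt z [-0.002  0.001 -1.   ] shift(before turn) [-1.3  -0.29  0.26]
turn units -0.02
[(0.55, [323.1, 217.8, 120.1, 49.7])]
[271. 219.]
[273. 284.]
[273. 259.]
0.05450808979230032
```

View pics/w8.png

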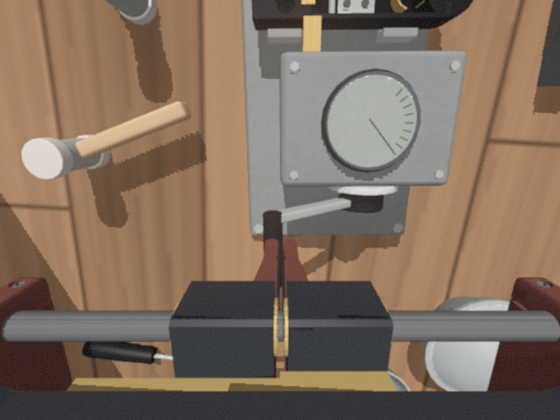

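>>> move_arm(
  steps=[
    [[-0.4,-0.2,0],0,1],
    [[-0.5,-0.2,0],0,1],
    [[-0.3,-0.1,0],0,1],
    [[0,0,0.4],0,1],
    [[0,0,0.5],0,1],
    [[0,0,0.5],0,1],
    [[0,0,0.3],0,1],
    [[0,0,0.2],0,1],
    [[0,0,0],0,1],
    [[0,0,0],0,1],
  ],
)

```text
t: 21.03
ee_pos: [515.9, -171.1, 160.0]
orientation: [-2.155, -2.286, 0.0]
ft_force: [-0.5, 0.4, -1.0]
width: 0.4
grasp_force: 0.0
```

>>> move_arm(
  steps=[
    [[0,0,0.2],0,1],
    [[0,0,0.2],0,1],
    [[0,-0.1,0.2],0,1],
    [[0,-0.1,0.2],0,1],
    [[0,-0.1,0.2],0,1],
    [[0,0,0.2],0,1],
    [[0,0,0],0,1],
    [[0,0,0],0,1],
  ],
)

```text
t: 21.7
ee_pos: [508.3, -171.3, 130.0]
orientation: [-2.154, -2.286, 0.0]
ft_force: [-2.2, 0.7, 3.0]
width: 0.3
grasp_force: 1.2
```

>>> move_arm(
  steps=[
    [[0,-0.1,0.2],0,1],
    [[0,-0.1,0.2],0,1],
    [[0,0,0.2],0,1],
    [[0,0,0.2],0,1],
    [[0,0,0.2],0,1],
    [[0,0,0.2],0,1],
    [[0,0,0.2],0,1],
    [[0,0,0],0,1],
  ],
)

```text
t: 22.37
ee_pos: [502.6, -171.6, 94.0]
orientation: [-2.154, -2.285, 0.001]
ft_force: [-3.5, 0.0, 2.9]
width: 0.6
grasp_force: 1.6
```

>>> move_arm(
  steps=[
    [[0,0,0.2],0,1],
    [[0,0,0.2],0,1],
    [[0,0,0.2],0,1],
    [[0,0.1,0.2],0,1],
    [[0,0.1,0.2],0,1],
    [[0,0,0.2],0,1],
    [[0,0,0],0,1],
  ],
)

```text
t: 22.95
ee_pos: [509.1, -171.3, 64.6]
orientation: [2.154, 2.286, 0.001]
ft_force: [-1.4, 1.0, 5.8]
width: 0.1
grasp_force: 3.2
```

>>> move_arm(
  steps=[
    [[0,0,0.2],0,1],
    [[0,0.1,0.2],0,1],
    [[0,0,0.1],0,1],
    [[0,0,0.1],0,1],
    [[0,0,0.1],0,1],
    [[0,0,0],0,1],
    [[0,0,0],0,1],
  ],
)

```text
t: 23.53
ee_pos: [513.5, -171.3, 48.5]
orientation: [2.152, 2.283, 0.005]
ft_force: [2.8, 4.2, 8.3]
width: 0.6
grasp_force: 4.2
```

>>> move_arm(
  steps=[
    [[0,0,0.06],0,1],
    [[0,0,0.06],0,1],
    [[0,0,0.05],0,1],
    [[0,0,0],0,1],
    [[0,0,0],0,1],
  ],
)

```text
t: 23.95
ee_pos: [514.8, -171.3, 44.9]
orientation: [2.151, 2.281, 0.007]
ft_force: [4.3, 6.4, 11.9]
width: 0.4
grasp_force: 5.6
```

Run:
```python
from h import *
o=ctrl.get_obs();print(o['ee_pos'],o['ft_force'],o['moment'],o['qpos'],o['qvel'].round(3))
s=cams.get_image('scene');t=cams.get_image('top');w=wrist()
a=cv2.resize(s['image'][130:280,190:340,::-1],(400,400),interpolation=cv2.INTER_CUBIC);b=cv2.resize(w['image'][100:400,130:430,::-1],(400,400))
cv2.imwrite('pics/p9.png',np.hstack([a,b]))
```

```text
[ 514.77480662 -171.32783771   44.88723092] [ 4.34034308  6.41164769 11.86412357] [ 1.10736939e+00 -9.14952505e-01 -1.09529212e-03] [-0.34413839  0.57259741  1.91144626  0.00264286  0.65019283 -0.40481925] [-0.    -0.001 -0.    -0.001  0.001 -0.001]
```

View pics/p9.png

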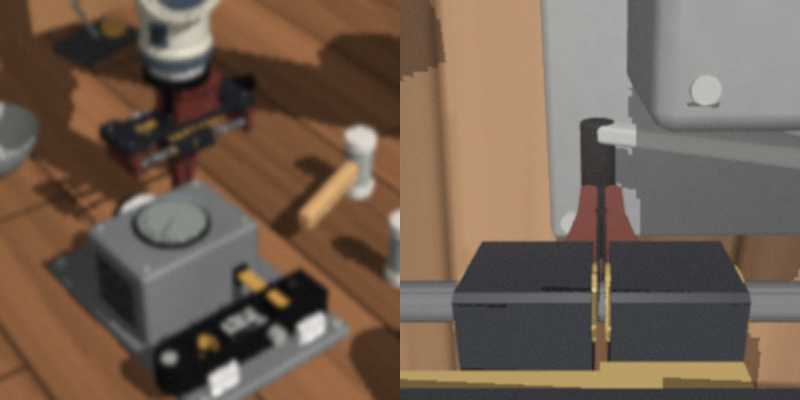

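>>> move_arm(
  steps=[
    [[0,0,0.04],0,1],
    [[0,0,0.02],0,1],
    [[0,0,0],0,1],
    [[0,0,0],0,1],
  ],
)

```text
t: 24.43
ee_pos: [515.3, -171.3, 43.7]
orientation: [2.151, 2.28, 0.008]
ft_force: [6.2, 7.6, 11.7]
width: 0.4
grasp_force: 6.1
```

>>> move_arm(
  steps=[
    [[0.04,0.04,0],0,1],
    [[0.04,0.04,0],0,1],
    [[0,0,0],0,1],
    [[0,0,0],0,1],
  ],
)

```text
t: 24.77
ee_pos: [515.7, -170.4, 43.2]
orientation: [2.15, 2.282, 0.003]
ft_force: [1.3, -2.1, 10.0]
width: 0.4
grasp_force: 5.0
```

```bash
python3 -c "
from h import *
o=ctrl.get_obs();print(o['ee_pos'],o['ft_force']);print(ctrl.close_job())"
```

```text
[ 515.69647298 -170.4484207    43.19750843] [ 1.32308897 -2.14988773  9.99285777]
the job is handed in; nothing more can be done
None
```

I handed the job in at about 25 s with the pin driven by the mallet until it met a hard stop, the mallet released upright on the bench near its start, and the lever held about 0.04 rad past its third click against 10 N; flushness and dial angle are inferred from force, arm height and pictures, and no verdict came back.

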